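Clear the cheese board: nest the tumblers, scrape off the biscuit pieces

TASK

Clear the wooden board: first nest the two metal tumblers standing on it into the tumbler on the cork coaster, making one upright stack that stays on the coaster. Then take the scraper block by its handle and push all five broken biscuit pieces off the board into the steel crumb tray at its end, touching the pieces with the scraper rather than the gripper. Finally stand the scraper upright again in the middle of its square dark mat, and do not shift or knock over the jar, mill, glass, decanter or bottle.

Things in the scene. Friction and masses are not known exactly. Their poses are not given: they have to be found in the camera images.
- board: thick plain wooden board, fixed to the counter, 220 (its x) x 170 (its y) x 40 high; origin at the centre of its underside, so its top is at z = 40. The tray stands against one of its two short ends (its +x or -x end, this changes); beyond the other end lies a closed dark wooden cutlery case, 58 x 152 x 28 high, fixed, 18 from the board, no part of the job
- tray: open steel crumb tray, fixed, 90 (its x) x 190 (its y) x 28 high, walls and floor about 4 thick; origin at the centre of its underside, its axes parallel to the board's; its long side stands 2 from the board's short end, so its rim is 12 below the board's top
- coaster: round cork coaster on the counter, fixed, 96 dia x 5 thick; origin at the centre of its underside. It and the mat lie on opposite sides of the board (which on which side changes). Other equipment (bowl, ice bucket, bottle caddy, napkin box, up to 200 high) stands fixed along the counter sides, 500 or more to the left and right of the robot
- mat: square dark steel mat on the counter, fixed, 110 x 110 x 5 thick; origin at the centre of its underside
- cup_a: plain metal tumbler, open at the top, standing on the coaster; conical: 42 dia at the foot, 66 at the rim, 85 high, wall 3, solid foot 32 thick; about 0.16 kg; upright; origin at the centre of its underside, z up its axis. All three are alike; one nested in another sits about 33 higher, with 1.5 play all round
- cup_b: plain metal tumbler, open at the top, standing on the board among the biscuit pieces; conical: 42 dia at the foot, 66 at the rim, 85 high, wall 3, solid foot 32 thick; about 0.16 kg; upright; origin at the centre of its underside, z up its axis. All three are alike; one nested in another sits about 33 higher, with 1.5 play all round
- cup_c: plain metal tumbler, open at the top, standing on the board among the biscuit pieces; conical: 42 dia at the foot, 66 at the rim, 85 high, wall 3, solid foot 32 thick; about 0.16 kg; upright; origin at the centre of its underside, z up its axis. All three are alike; one nested in another sits about 33 higher, with 1.5 play all round
- scraper: scraper block standing upright on the mat: steel foot 130 long (its x) x 30 thick (its y) x 22 high, and above it a wooden handle ridge 100 x 24, up to 72 above the underside; about 0.22 kg; origin at the centre of its underside, z up. Its two faces are alike
- chip0: flat broken piece of biscuit lying on the board, irregular, up to 35 across, 9 thick, about 15 g; origin at the centre of its underside
- chip1: flat broken piece of biscuit lying on the board, irregular, up to 35 across, 9 thick, about 15 g; origin at the centre of its underside
- chip2: flat broken piece of biscuit lying on the board, irregular, up to 35 across, 9 thick, about 15 g; origin at the centre of its underside
- chip3: flat broken piece of biscuit lying on the board, irregular, up to 35 across, 9 thick, about 15 g; origin at the centre of its underside
- chip4: flat broken piece of biscuit lying on the board, irregular, up to 35 across, 9 thick, about 15 g; origin at the centre of its underside
- jar: bystander, loose, to be left alone: low round amber glass jar with a steel cap, 50 dia x 85 high; origin at the centre of its underside
- mill: bystander, loose, to be left alone: dark turned-wood pepper mill, 50 dia x 125 high; origin at the centre of its underside
- glass: bystander, loose, to be left alone: clear stemmed wine glass, 76 dia at its widest x 185 high; origin at the centre of its underside
- decanter: bystander, loose, to be left alone: clear glass decanter, wide foot and slim neck, 96 dia x 180 high; origin at the centre of its underside
- bottle: bystander, loose, to be left alone: green glass wine bottle, 72 dia x 200 high; origin at the centre of its underside

How it is judged:
On the way, in this order (a step that is already met when the one before it is completed fails the run):
1. all three tumblers are nested upright in one stack on the coaster, let go of (((horizontal distance between cup_b and cup_a below 0.006 m and z of cup_b in the frame of cup_a between 0.027 and 0.037 m and horizontal distance between cup_c and cup_b below 0.006 m and z of cup_c in the frame of cup_b between 0.027 and 0.037 m) or (horizontal distance between cup_c and cup_a below 0.006 m and z of cup_c in the frame of cup_a between 0.027 and 0.037 m and horizontal distance between cup_b and cup_c below 0.006 m and z of cup_b in the frame of cup_c between 0.027 and 0.037 m)) and horizontal distance between cup_a and coaster below 0.03 m and angle between each of cup_a, cup_b, cup_c's own z axis and vertical below 0.12 rad and contact force between the fingers and cup_a below 0.2 N and contact force between the fingers and cup_b below 0.2 N and contact force between the fingers and cup_c below 0.2 N), for 0.2 s.
2. the held scraper is brought down upright to the top of the board (z of scraper in the frame of board between 0.03 and 0.052 m and x of scraper in the frame of board between -0.14 and 0.14 m and y of scraper in the frame of board between -0.12 and 0.12 m and angle between scraper's own z axis and vertical below 0.25 rad), for 0.2 s.
3. all five biscuit pieces lie in the tray (x of chip0 in the frame of tray between -0.045 and 0.045 m and y of chip0 in the frame of tray between -0.095 and 0.095 m and z of chip0 in the frame of tray between -0.005 and 0.033 m and x of chip1 in the frame of tray between -0.045 and 0.045 m and y of chip1 in the frame of tray between -0.095 and 0.095 m and z of chip1 in the frame of tray between -0.005 and 0.033 m and x of chip2 in the frame of tray between -0.045 and 0.045 m and y of chip2 in the frame of tray between -0.095 and 0.095 m and z of chip2 in the frame of tray between -0.005 and 0.033 m and x of chip3 in the frame of tray between -0.045 and 0.045 m and y of chip3 in the frame of tray between -0.095 and 0.095 m and z of chip3 in the frame of tray between -0.005 and 0.033 m and x of chip4 in the frame of tray between -0.045 and 0.045 m and y of chip4 in the frame of tray between -0.095 and 0.095 m and z of chip4 in the frame of tray between -0.005 and 0.033 m), for 0.2 s.
At the end, for the whole second after the job is handed in: Three tumblers in one nested stack (steps 27-37 mm, centred within 6 mm, tilt under 0.12 rad), lowest within 30 mm of the coaster centre; all five pieces inside the tray, below 33 mm; scraper upright on its mat, within 35 mm of its centre; all at rest (all of step 3 and ((horizontal distance between cup_b and cup_a below 0.006 m and z of cup_b in the frame of cup_a between 0.027 and 0.037 m and horizontal distance between cup_c and cup_b below 0.006 m and z of cup_c in the frame of cup_b between 0.027 and 0.037 m) or (horizontal distance between cup_c and cup_a below 0.006 m and z of cup_c in the frame of cup_a between 0.027 and 0.037 m and horizontal distance between cup_b and cup_c below 0.006 m and z of cup_b in the frame of cup_c between 0.027 and 0.037 m)) and horizontal distance between cup_a and coaster below 0.03 m and angle between each of cup_a, cup_b, cup_c's own z axis and vertical below 0.12 rad and horizontal distance between scraper and mat below 0.035 m and height (world z) of scraper below 0.012 m and angle between scraper's own z axis and vertical below 0.1 rad and linear speed of each of cup_a, cup_b, cup_c, chip0, chip1, chip2, chip3, chip4, scraper below 0.02 m/s); the robot touches nothing.
It fails at once if a biscuit piece is touched by the gripper (contact force between any of the fingers, the arm and chip0 above 0.5 N or contact force between any of the fingers, the arm and chip1 above 0.5 N or contact force between any of the fingers, the arm and chip2 above 0.5 N or contact force between any of the fingers, the arm and chip3 above 0.5 N or contact force between any of the fingers, the arm and chip4 above 0.5 N).
It fails at once if a bystander (jar, mill, glass, decanter, bottle) is shifted over 25 mm or tipped (distance of any of jar, mill, glass, decanter, bottle from where it was at the start of the episode above 0.025 m or angle between any of jar, mill, glass, decanter, bottle's own z axis and vertical above 0.4 rad).
It also fails if it takes over 72 s, if anything falls off the work surface, if the arm or the gripper's body presses on something with over 40 N, if the wrist force passes 120 N, or if a joint passes its speed limit or range.

ROBOT

A 6-joint arm with a two-finger parallel gripper is mounted at the origin on the work surface. World frame = base frame: x ahead of the robot, y to its left, z up, the work surface at z = 0. Lengths are in m, angles in rad, forces in N, time in s.
With the tool pointing down it reaches from about 0.425 to 0.925 m from the base axis. Payload 12.5 kg.
Tool frame: the origin (TCP) lies on the mounting face of the last link; the fingertips stand env.finger_overhang ahead of it and the grasp point (between the pads) lies 155 mm ahead of it (env.finger_overhang is the distance from the TCP to the fingertips, in m); z points along the fingers, y is the line along which they close (so a half turn about z gives the same grasp; the last joint's range is limited). The gripper opens to 85 mm and grips with 20 to 120 N. Pads are 22 mm wide; open, the fingers measure 114 mm over their backs; the gripper's body (76 mm by 85 mm) begins 54 mm behind the grasp point. The pads swing forward as they close: fully open they stand 13 mm farther back than shut.
Start: joints at [-1.337, 0.491, 1.559, -0, 1.092, -0.106], TCP at [0.208, -0.589, 0.405] pointing down, gripper open.
Joint ranges: [-3.1, 3.1], [-0.84, 2.19], [0.05, 2.79], [-1.13, 4.28], [0.06, 2.93], [-2.69, 2.69]. Speed limits (rad/s): [2.22, 2.22, 2.79, 3.14, 3.14, 3.14].

INTERFACE

Orientations are given as a unit quaternion [x, y, z, w].
In Python, from bench import env gives the robot as it stands.
- The arm moves only by the tool move_arm, never from a script. Its argument "commands" is a list of rows, each a list of 7 numbers: the finger opening in mm, from 0 to 85.4, then the shift along the world's x, y, z each as a share of 400 mm, from -1 to 1, then the turn, a rotation vector about the world's x, y, z each as a share of 60 degrees, from -1 to 1. A call has 1 to 8 rows; each row is the pose to reach, as a shift and turn from the pose commanded when the call began; what a row does not reach only later rows make up. A row lasts 1/10 s, in which the tool goes at most 50 mm and 8.59 degrees, less where a joint would pass 70% of its speed; a pose out of reach is approached as far as the arm can. A call with a number of a shift or a turn outside -1 to 1 is refused whole. A call with a gripper value outside its range is refused whole. The fingers move at their own pace and stop on an object; "force" is the grip in N (left out, the last holds). Time passes only in rows, so rows that repeat a pose let the fingers close. It gives the time, the measured TCP pose, the force, the opening and the grip force at its end, in the units of the state.
- env.get_state(): the state, without advancing time (a new reading comes with each control period).
- env.camera(name): name is "scene" or "top" or "wrist"; returns a dict with "color" (420x560x3 uint8, red, green, blue), "fovy" (degrees; the focal length in pixels is half the picture's height over the tangent of half this angle, whatever the lens; pixels are square), "cx", "cy" (the principal point, pixels), "eye" and "attitude" of the camera in the world; the wrist camera has in their place "T_tool_cam" (4x4, takes a point from camera to tool coordinates, whose origin is the TCP and whose axes are the flange's). Camera axes: x right, y down, z forward; pixel columns grow to the right and rows downward; lengths in m; the calibration is good to about 2 mm. A picture is of the moment at which its call begins: read the wrist's pose just before it. There is no depth.
- env.sign_off(): hands the job in; it is judged then, once.
The state is a dict: "clock": time; "joint_pos": joint angles; "joint_velocities": joint speeds; "joint_torque": joint torques, N m; "tool_pos": TCP position; "eef_rot": TCP orientation; "ft_force": force on the tool from outside, world axes, zero at the start; "torque": the same for the moment, N m; "finger_gap": finger opening in m; "finger_force": force on a finger pad.
Only numpy, scipy, OpenCV 4.12 (cv2) and the standard library are available. Lean on these libraries where they do the work, as an engineer would, in place of code of your own. Each camera call takes 0.05 s, during which the arm holds its last target. There are 200 camera calls.

## Working session

There is one attempt and no reset: what is moved stays moved. The work goes in short steps, Python scripts to look and compute and a tool call to move; the robot and the scene stay as the last step left them, time stands still between calls to the robot, and variables do not carry over. Pictures are saved under pics/ and viewed, at most 10 in all, crops included, and the job is handed in when it is done.

Besides the shell and the picture viewer there is one more tool, called after ">>>" as name(argument=value, ...) on one line, values as JSON. move_arm: Moves the arm, as the interface text tells. Shift numbers are shares of 400 mm and turn numbers shares of 60 degrees, none past 1 either way. Its arguments: {"type":"object","properties":{"commands":{"type":"array"},"force":{"type":"number"}},"required":["commands"]}

```bash
mkdir -p pics; ls; python3 - <<'E'
from bench import env
import cv2,numpy as np
for n in ["scene","top"]:
    c=env.camera(n); cv2.imwrite(f"pics/{n}0.png",c["color"][:,:,::-1])
    print(n,{k:v for k,v in c.items() if k!="color"})
s=env.get_state();print(s,env.finger_overhang)
E
```

```text
pics
scene {'fovy': 48.99224234968966, 'cx': 283.2629465810854, 'cy': 205.42153249214462, 'eye': array([ 1.23273367, -0.11789252,  0.8060841 ]), 'attitude': array([ 0.71641749,  0.60126167, -0.22606146, -0.27226201])}
top {'fovy': 43.30822368525357, 'cx': 288.5442722416361, 'cy': 214.9036034505964, 'eye': array([0.32865422, 0.01012474, 1.50332776]), 'attitude': array([-0.69899583,  0.70978388, -0.06432084,  0.05894493])}
{'clock': 0.1, 'joint_pos': array([-1.33661502e+00,  4.91491282e-01,  1.55936376e+00, -2.08294800e-05,
        1.09170076e+00, -1.05635727e-01]), 'joint_velocities': array([-6.41293688e-05, -1.18540442e-03, -1.88426564e-03,  5.31626557e-04,
        2.25265533e-04,  5.12329623e-04]), 'joint_torque': array([ 1.09826942e-03, -6.19447374e+01, -2.62027216e+01, -1.04986516e-04,
        2.93499346e-03,  9.82188283e-06]), 'tool_pos': array([ 0.20831567, -0.58923968,  0.40419959]), 'eef_rot': array([ 9.85599313e-01,  1.69096900e-01, -4.01515928e-05, -4.79986476e-04]), 'ft_force': array([ 0.43478232,  0.05021252, -0.37375053]), 'torque': array([-0.01983503,  0.00670812,  0.02029635]), 'finger_force': 0.0, 'finger_gap': 0.08554676795913894} 0.1734
```

View pics/top0.png

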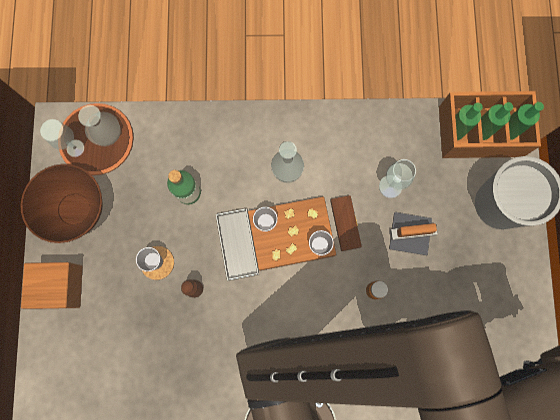

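View pics/scene0.png

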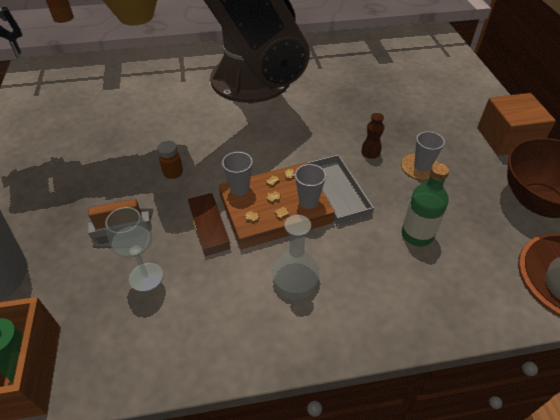

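The top view shows the tray left of the board (about 238,243). cup_b and cup_c are at (265,217) and (321,242), cup_a at (149,259) on the coaster, and the scraper at (414,232) on its mat. The bystanders are nearby: mill (192,288), jar (377,290), glass (396,180), decanter (288,160) and bottle (182,184).

```bash
cat > h.py <<'E'
import cv2,numpy as np
from bench import env
from scipy.spatial.transform import Rotation as R
def cam(n):
    s=env.get_state(); c=env.camera(n)
    f=210/np.tan(np.radians(c["fovy"])/2)
    if n=="wrist":
        T=np.eye(4);T[:3,:3]=R.from_quat(s["eef_rot"]).as_matrix();T[:3,3]=s["tool_pos"];T=T@c["T_tool_cam"]
        M,e=T[:3,:3],T[:3,3]
    else: M,e=R.from_quat(c["attitude"]).as_matrix(),c["eye"]
    return dict(img=c["color"][:,:,::-1].copy(),f=f,cx=c["cx"],cy=c["cy"],M=M,e=e)
def ray(c,p,z):
    p=np.atleast_2d(np.asarray(p,float))
    d=np.c_[(p[:,0]-c["cx"])/c["f"],(p[:,1]-c["cy"])/c["f"],np.ones(len(p))]@c["M"].T
    return c["e"]+d*((z-c["e"][2])/d[:,2])[:,None]
def proj(c,P):
    q=(np.atleast_2d(P)-c["e"])@c["M"]
    return np.c_[q[:,0]/q[:,2]*c["f"]+c["cx"],q[:,1]/q[:,2]*c["f"]+c["cy"]]
E
python3 - <<'E'
from h import *
c=cam("top")
for n,p,z in [("cup_b",(265,217),.125),("cup_c",(321,242),.125),("cup_a",(149,259),.09),("coaster",(155,263),.005),("mill",(192,288),.1),("jar",(377,290),.085),("glass",(390,187),0.0),("glassrim",(404,171),.185),("decfoot",(287,167),.0),("bottlebase",(188,192),.0)]:
    print(n,ray(c,p,z).round(3))
hsv=cv2.cvtColor(c["img"],cv2.COLOR_BGR2HSV)
# scraper handle orange
m=cv2.inRange(hsv,(5,150,120),(20,255,255));m[:, :380]=0;m[:,445:]=0;m[:215]=0;m[250:]=0
n_=np.argwhere(m)[:,::-1];r=cv2.minAreaRect(n_.astype(np.float32));print(r,ray(c,cv2.boxPoints(r),.072).round(3),ray(c,n_.mean(0),.072))
# board
b=np.array([[325,196],[336,258],[257,272],[245,209]]);print(ray(c,b,.04).round(3))
cr=lambda a,b,x,y:cv2.resize(c["img"][y:y+b,x:x+a],None,fx=4,fy=4,interpolation=cv2.INTER_CUBIC)
cv2.imwrite("pics/c1.png",cr(200,120,200,180))
cv2.imwrite("pics/c2.png",np.hstack([cr(80,100,120,220),cr(90,100,370,200)]))
E
```

```text
cup_b [[0.567 0.06  0.125]]
cup_c [[ 0.498 -0.086  0.125]]
cup_a [[0.464 0.372 0.09 ]]
coaster [[0.46  0.376 0.005]]
mill [[0.385 0.254 0.1  ]]
jar [[ 0.372 -0.235  0.085]]
glass [[ 0.672 -0.301  0.   ]]
glassrim [[ 0.671 -0.301  0.185]]
decfoot [[ 0.736 -0.001  0.   ]]
bottlebase [[0.666 0.287 0.   ]]
((418.3048400878906, 229.243896484375), (8.282365798950195, 35.227664947509766), 83.6598129272461) [[ 0.543 -0.309  0.072]
 [ 0.552 -0.405  0.072]
 [ 0.529 -0.406  0.072]
 [ 0.52  -0.31   0.072]] [[ 0.53588551 -0.35663912  0.072     ]]
[[ 0.639 -0.107  0.04 ]
 [ 0.463 -0.133  0.04 ]
 [ 0.428  0.086  0.04 ]
 [ 0.605  0.119  0.04 ]]
```

View pics/c1.png

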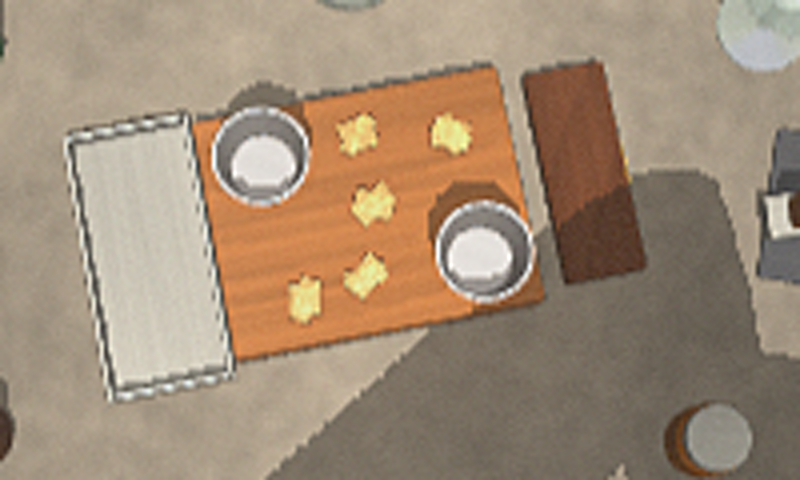

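View pics/c2.png

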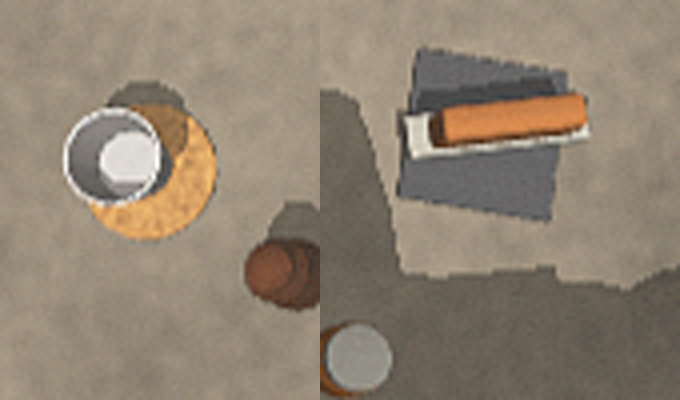

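The crops put the rims at cup_b ≈ (264.9,218.6), cup_c ≈ (320.9,242.4) and cup_a ≈ (147.6,258.9). The coaster centre is at (156.6,262). The five chips are yellow, and the tray is at the +y end of the board. I'll move over cup_c.

>>> move_arm(commands=[[85,0.5,0.865,0,0,0,0],[85,0.5,0.865,0,0,0,0],[85,0.5,0.865,0,0,0,0],[85,0.5,0.865,0,0,0,0],[85,0.5,0.865,0,0,0,0],[85,0.5,0.865,0,0,0,0],[85,0.5,0.865,0,0,0,0],[85,0.5,0.865,0,0,0,0]], force=40)

```text
clock: 0.95
tool_pos: [0.4089, -0.2414, 0.4048]
eef_rot: [0.986, 0.169, 0.0, 0.0]
ft_force: [0.0, -0.6, 0.1]
finger_gap: 0.0851
finger_force: 0.0
```

>>> move_arm(commands=[[85,0.225,0.39,0,0,0,0],[85,0.225,0.39,0,0,0,0],[85,0.225,0.39,0,0,0,0],[85,0.225,0.39,0,0,0,0],[85,0.225,0.39,0,0,0,0],[85,0.225,0.39,0,0,0,0]])

```text
clock: 1.55
tool_pos: [0.4984, -0.0868, 0.4045]
eef_rot: [0.985, 0.17, -0.0, -0.0]
ft_force: [-0.1, -0.0, -0.0]
finger_gap: 0.0851
finger_force: 0.0
```

```bash
python3 - <<'E'
from h import *
c=cam("wrist");t=cam("top")
cv2.imwrite("pics/w1.png",c["img"]);print(c["e"],c["M"].round(2))
for p in [(264.9,218.6),(320.9,242.4)]: P=ray(t,p,.125);print(P.round(4),proj(c,P).round(1))
print(ray(t,(147.6,258.9),.09).round(4),ray(t,(156.6,262.1),.005).round(4))
E
```

```text
[ 0.5625817  -0.0637267   0.37355344] [[ 0.34 -0.91 -0.26]
 [-0.94 -0.32 -0.09]
 [-0.    0.27 -0.96]]
[[0.5626 0.0603 0.125 ]] [[110.7  47.9]]
[[ 0.4971 -0.086   0.125 ]] [[276.5 200.8]]
[[0.4641 0.3755 0.09  ]] [[0.4628 0.3718 0.005 ]]
```

View pics/w1.png

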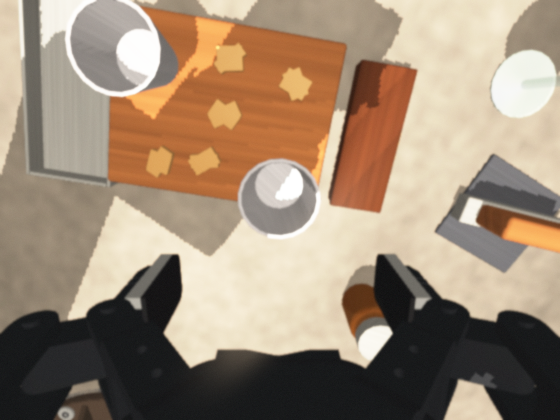

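The wrist view shows the cup_c rim at (279.5,199) and the cup_b rim at (113,47). Both are within 3 px of the top-camera prediction, so I'll grasp cup_c.

>>> move_arm(commands=[[85,0,0,-0.12,0,0,0],[85,0,0,-0.24,0,0,0],[85,0,0,-0.32,0,0,0],[85,0,0,-0.336,0,0,0],[85,0,0,-0.336,0,0,0],[50,0,0,-0.336,0,0,0],[50,0,0,-0.336,0,0,0],[50,0,0,-0.336,0,0,0]], force=40)

```text
clock: 2.45
tool_pos: [0.4986, -0.0874, 0.2726]
eef_rot: [0.986, 0.169, 0.002, 0.001]
ft_force: [-2.4, 0.3, 8.1]
finger_gap: 0.0636
finger_force: 41.5
```

>>> move_arm(commands=[[50,0,0,0,0,0,0],[50,0,0,0,0,0,0],[50,0,0,0,0,0,0]])

```text
clock: 2.75
tool_pos: [0.4986, -0.0874, 0.2727]
eef_rot: [0.986, 0.169, 0.002, 0.001]
ft_force: [-1.6, 0.5, 8.7]
finger_gap: 0.0639
finger_force: 41.5
```

>>> move_arm(commands=[[50,0,0,0.06,0,0,0],[50,0,0,0.18,0,0,0],[50,0,0,0.3,0,0,0],[50,0,0,0.36,0,0,0],[50,0,0,0.36,0,0,0]])

```text
clock: 3.25
tool_pos: [0.498, -0.0871, 0.4191]
eef_rot: [0.986, 0.169, 0.004, 0.002]
ft_force: [0.6, -0.2, -2.7]
finger_gap: 0.0635
finger_force: 45.1
```

```bash
python3 - <<'E'
from h import *
c=cam("wrist");t=cam("top");s=env.get_state();print(s["tool_pos"],s["ft_force"],s["finger_gap"])
cv2.imwrite("pics/w2.png",np.hstack([c["img"],t["img"][150:330,100:440].repeat(2,0).repeat(2,1)[:360][:, :] if 0 else cv2.resize(t["img"][180:320,100:240],(240,420))])[:, :800])
E
```

```text
[ 0.4977523  -0.08708476  0.41503225] [-0.95776286 -0.77708791 -2.20547838] 0.06348702817990261
```

View pics/w2.png

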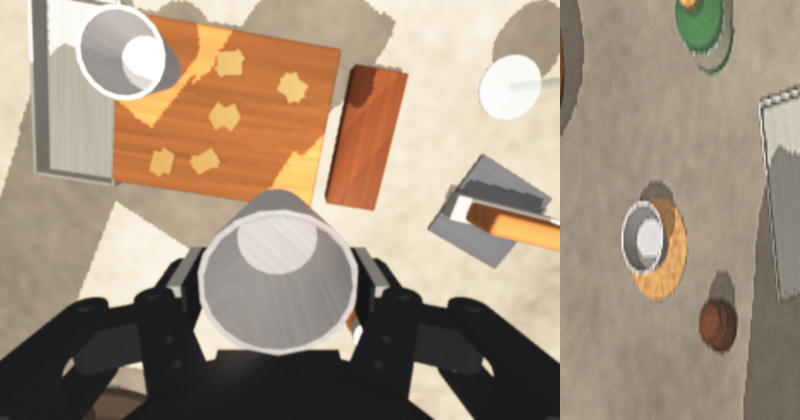

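cup_c is held upright with its rim centre at (279,281). I'll carry it to a point above cup_a.

>>> move_arm(commands=[[50,-0.005,0.1,0,0,0,0],[50,-0.01,0.22,0,0,0,0],[50,-0.018,0.34,0,0,0,0],[50,-0.024,0.46,0,0,0,0],[50,-0.03,0.58,0,0,0,0],[50,-0.035,0.7,0,0,0,0],[50,-0.04,0.8,0,0,0,0],[50,-0.0425,0.85,0,0,0,0]])

```text
clock: 4.15
tool_pos: [0.4806, 0.2555, 0.4127]
eef_rot: [0.985, 0.17, -0.001, 0.0]
ft_force: [-0.6, -1.0, -2.2]
finger_gap: 0.0632
finger_force: 45.2
```

>>> move_arm(commands=[[50,-0.02,0.1,0,0,0,0],[50,-0.03,0.22,0,0,0,0],[50,-0.0425,0.29,0,0,0,0],[50,-0.0425,0.306,0,0,0,0],[50,-0.0425,0.306,0,0,0,0],[50,-0.0425,0.306,0,0,0,0]])

```text
clock: 4.75
tool_pos: [0.4645, 0.3743, 0.4135]
eef_rot: [0.986, 0.169, -0.001, 0.0]
ft_force: [-1.0, -0.2, -1.4]
finger_gap: 0.0638
finger_force: 45.2
```

```bash
python3 - <<'E'
from h import *
c=cam("wrist");t=cam("top");s=env.get_state();print(s["tool_pos"],R.from_quat(s["eef_rot"]).as_matrix().round(3).tolist(),s["ft_force"],s["finger_gap"])
print(ray(c,(279,281),s["tool_pos"][2]-.1477))
cv2.imwrite("pics/w3.png",np.hstack([c["img"],cv2.resize(t["img"][180:320,100:240],(240,420))]))
E
```

```text
[0.46469088 0.37402093 0.41405529] [[0.943, 0.332, -0.0], [0.332, -0.943, -0.001], [-0.001, 0.0, -1.0]] [ 0.28522156 -0.18934209 -1.24354704] 0.06290363713174886
[[0.46717358 0.37474113 0.26635529]]
```

View pics/w3.png

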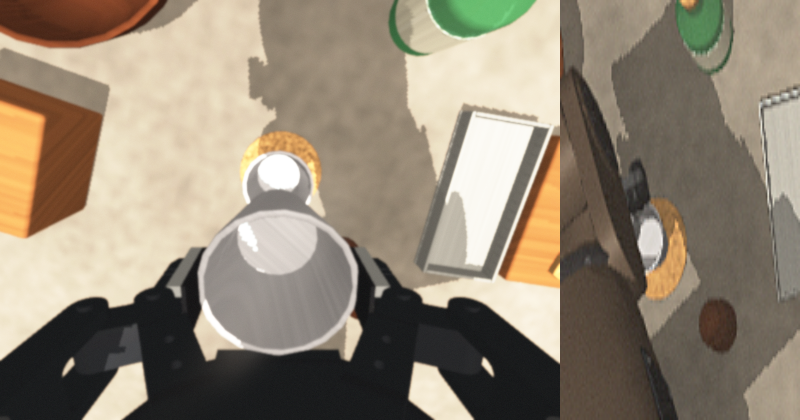

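The held cup's centre is above cup_a and lined up laterally (277 against 279 px). I'll lower it, release and retreat.

>>> move_arm(commands=[[50,-0.004,0.002,-0.1,0,0,0],[50,-0.004,0.002,-0.2,0,0,0],[50,-0.004,0.002,-0.26,0,0,0],[50,-0.004,0.002,-0.3,0,0,0],[50,-0.004,0.002,-0.33,0,0,0],[50,-0.004,0.002,-0.345,0,0,0],[50,-0.004,0.002,-0.35,0,0,0],[50,-0.004,0.002,-0.35,0,0,0]])

```text
clock: 5.65
tool_pos: [0.463, 0.3758, 0.2748]
eef_rot: [0.986, 0.169, 0.0, -0.0]
ft_force: [0.7, -2.1, -2.3]
finger_gap: 0.063
finger_force: 45.2
```

>>> move_arm(commands=[[85,0,0,0,0,0,0],[85,0,0,0,0,0,0],[85,0,0,0,0,0,0],[85,0,0,0,0,0,0],[85,0,0,0.08,0,0,0],[85,0,0,0.2,0,0,0],[85,0,0,0.32,0,0,0],[85,0,0,0.35,0,0,0]])

```text
clock: 6.45
tool_pos: [0.4627, 0.3761, 0.4197]
eef_rot: [0.986, 0.169, 0.004, -0.001]
ft_force: [-0.4, 0.5, -0.5]
finger_gap: 0.0847
finger_force: 0.0
```

```bash
python3 - <<'E'
from h import *
c=cam("wrist");t=cam("scene");s=env.get_state();print(s["tool_pos"],proj(c,[[.4641,.3755,.123],[.4641,.3755,.09]]))
cv2.imwrite("pics/w4.png",np.hstack([c["img"],cv2.resize(t["img"][100:240,380:460],(240,420))]))
E
```

```text
[0.46252604 0.37588838 0.41635848] [[279.71344538 195.71250365]
 [279.56960605 187.09968681]]
```

View pics/w4.png

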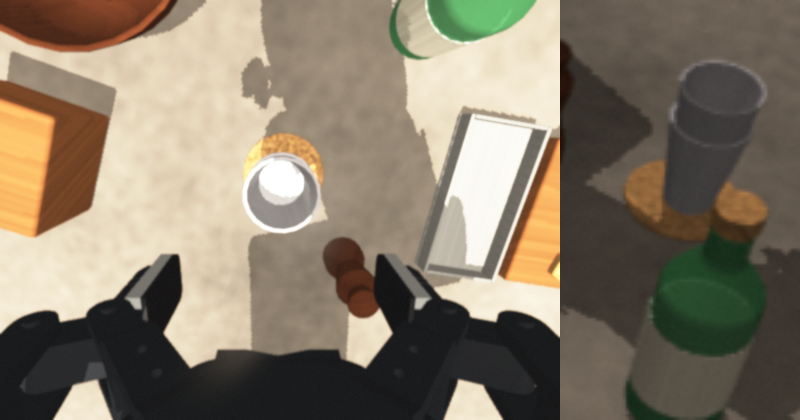

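cup_c is nested in cup_a, with its rim at (282,193) and the pair upright on the coaster. Next is cup_b.

>>> move_arm(commands=[[85,0.2525,-0.791,0,0,0,0],[85,0.2525,-0.791,0,0,0,0],[85,0.2525,-0.791,0,0,0,0],[85,0.2525,-0.791,0,0,0,0],[85,0.2525,-0.791,0,0,0,0],[85,0.2525,-0.791,0,0,0,0],[85,0.2525,-0.791,0,0,0,0],[85,0.2525,-0.791,0,0,0,0]])

```text
clock: 7.35
tool_pos: [0.5646, 0.0561, 0.412]
eef_rot: [0.986, 0.167, -0.002, -0.0]
ft_force: [-0.3, 0.3, -0.3]
finger_gap: 0.085
finger_force: 0.0
```

```bash
python3 - <<'E'
from h import *
c=cam("wrist");s=env.get_state();print(s["tool_pos"])
g=cv2.cvtColor(c["img"],cv2.COLOR_BGR2GRAY)
q=proj(c,[[.5635,.0595,.125]])[0];print(q)
h=cv2.HoughCircles(cv2.GaussianBlur(g,(5,5),0),cv2.HOUGH_GRADIENT,1,40,param1=120,param2=25,minRadius=32,maxRadius=46);
print([ (x.round(1),ray(c,x[:2],.125).round(4)) for x in h[0] if np.hypot(*(x[:2]-q))<25])
E
```

```text
[0.56407488 0.05776412 0.41213321]
[273.65879145 196.2965831 ]
[(array([272.5, 194.5,  38.4], dtype=float32), array([[0.5646, 0.0609, 0.125 ]]))]
```

>>> move_arm(commands=[[85,0,0.001,-0.12,0,0,0],[85,0,0.001,-0.24,0,0,0],[85,0,0.001,-0.34,0,0,0],[85,0,0.001,-0.36,0,0,0],[85,0,0.001,-0.36,0,0,0],[50,0,0.001,-0.36,0,0,0],[50,0,0.001,-0.36,0,0,0],[50,0,0.001,-0.36,0,0,0]])

```text
clock: 8.2
tool_pos: [0.564, 0.0602, 0.2728]
eef_rot: [0.986, 0.169, 0.002, 0.0]
ft_force: [-1.0, 1.3, 5.9]
finger_gap: 0.0633
finger_force: 42.5
```

>>> move_arm(commands=[[50,0,0,0,0,0,0],[50,0,0,0,0,0,0],[50,0,0,0.06,0,0,0],[50,0,0,0.18,0,0,0],[50,0,0,0.3,0,0,0],[50,0,0,0.4,0,0,0],[50,0,0,0.42,0,0,0],[50,0,0,0.42,0,0,0]])

```text
clock: 9.0
tool_pos: [0.5631, 0.06, 0.4409]
eef_rot: [0.986, 0.169, 0.002, 0.0]
ft_force: [-0.3, -0.4, -3.1]
finger_gap: 0.0629
finger_force: 45.0
```

>>> move_arm(commands=[[50,-0.03,0.09,0,0,0,0],[50,-0.06,0.2,0,0,0,0],[50,-0.1,0.32,0,0,0,0],[50,-0.14,0.44,0,0,0,0],[50,-0.18,0.56,0,0,0,0],[50,-0.22,0.68,0,0,0,0],[50,-0.245,0.77,0,0,0,0],[50,-0.251,0.79,0,0,0,0]])

```text
clock: 9.8
tool_pos: [0.4616, 0.3792, 0.4366]
eef_rot: [0.985, 0.171, -0.001, 0.0]
ft_force: [-0.2, 0.1, -1.6]
finger_gap: 0.0637
finger_force: 45.1
```

>>> move_arm(commands=[[50,0,0,0,0,0,0],[50,0,0,0,0,0,0],[50,0,0,-0.1,0,0,0],[50,0,0,-0.2,0,0,0],[50,0,0,-0.26,0,0,0],[50,0,0,-0.3,0,0,0],[50,0,0,-0.32,0,0,0],[50,0,0,-0.33,0,0,0]])

```text
clock: 10.6
tool_pos: [0.464, 0.375, 0.3059]
eef_rot: [0.986, 0.168, -0.0, 0.0]
ft_force: [1.3, -0.7, -2.1]
finger_gap: 0.0638
finger_force: 45.1
```

>>> move_arm(commands=[[50,0,0,0,0,0,0],[85,0,0,0,0,0,0],[85,0,0,0,0,0,0],[85,0,0,0,0,0,0],[85,0,0,0,0,0,0],[85,0,0,0.08,0,0,0],[85,0,0,0.2,0,0,0],[85,0,0,0.28,0,0,0]])

```text
clock: 11.4
tool_pos: [0.4632, 0.376, 0.4212]
eef_rot: [0.986, 0.169, 0.001, -0.0]
ft_force: [0.3, 0.4, -0.2]
finger_gap: 0.0851
finger_force: 0.0
```

```bash
python3 - <<'E'
from h import *
c=cam("wrist");t=cam("scene");s=env.get_state();print(s["tool_pos"])
cv2.imwrite("pics/w5.png",np.hstack([c["img"],cv2.resize(t["img"][80:220,380:460],(240,420))]))
E
```

```text
[0.46331717 0.3761116  0.42313196]
```

View pics/w5.png

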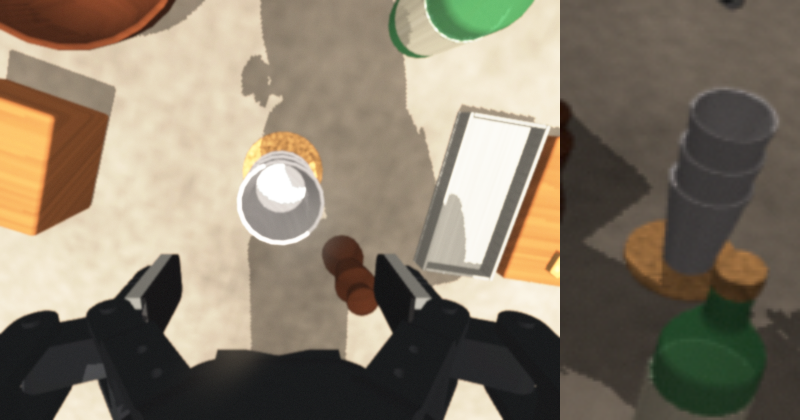

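The three cups are nested with even steps, top rim at (281,201), upright on the coaster. I'll move over the scraper and turn the fingers across its handle.

>>> move_arm(commands=[[85,0.09,-0.99,0,0,0,0.63],[85,0.09,-0.99,0,0,0,0.63],[85,0.09,-0.99,0,0,0,0.63],[85,0.09,-0.99,0,0,0,0.63],[85,0.09,-0.99,0,0,0,0.63],[85,0.09,-0.99,0,0,0,0.63],[85,0.09,-0.99,0,0,0,0.63],[85,0.09,-0.99,0,0,0,0.63]])

```text
clock: 12.3
tool_pos: [0.498, -0.0106, 0.418]
eef_rot: [0.878, 0.479, -0.0, -0.0]
ft_force: [0.9, 0.7, -0.0]
finger_gap: 0.0851
finger_force: 0.0
```

>>> move_arm(commands=[[85,0.05,-0.83,0,0,0,0.63],[85,0.05,-0.83,0,0,0,0.63],[85,0.05,-0.83,0,0,0,0.63],[85,0.05,-0.83,0,0,0,0.63],[85,0.05,-0.83,0,0,0,0.63],[85,0.05,-0.83,0,0,0,0.63],[85,0.05,-0.83,0,0,0,0.63],[85,0.05,-0.83,0,0,0,0.63]])

```text
clock: 13.1
tool_pos: [0.5179, -0.3457, 0.4169]
eef_rot: [0.677, 0.736, -0.0, 0.0]
ft_force: [-0.3, 1.3, -0.5]
finger_gap: 0.0849
finger_force: 0.0
```

```bash
cat > m.py <<'E'
from h import *
def blobs(c,lo,hi,z,amin,amax=1e9,close=0):
    m=cv2.inRange(cv2.cvtColor(c["img"],cv2.COLOR_BGR2HSV),lo,hi)
    if close: m=cv2.morphologyEx(m,cv2.MORPH_CLOSE,np.ones((close,close)))
    out=[]
    for k in cv2.findContours(m,cv2.RETR_EXTERNAL,cv2.CHAIN_APPROX_NONE)[0]:
        if amin<cv2.contourArea(k)<amax:
            W=ray(c,k[:,0],z)[:,:2]; r=cv2.minAreaRect((W*1000).astype(np.float32))
            out.append((k[:,0].mean(0).round(1),W,r))
    return out
E
python3 - <<'E'
from m import *
w=cam("wrist");t=cam("top");s=env.get_state();print(s["tool_pos"],s["eef_rot"],s["joint_pos"].round(2))
cv2.imwrite("pics/w6.png",w["img"]);cv2.imwrite("pics/t6.png",t["img"])
f=lambda L:[(a.tolist(),np.round(r[0],1).tolist(),np.round(r[1],1).tolist(),round(r[2],1)) for a,W,r in L]
print("board",f(blobs(t,(5,100,100),(19,255,255),.04,1000,close=7)))
print("chips",f(blobs(t,(20,70,150),(32,255,255),.049,20,300)))
print("handle",f(blobs(w,(5,140,120),(20,255,255),.077,800)))
print("mat",f(blobs(w,(100,25,40),(130,120,125),.005,800,close=5)))
print("mat top",f(blobs(t,(100,20,40),(135,120,130),.005,200,close=3)))
E
```

```text
[ 0.51799975 -0.34158856  0.41713367] [ 6.75822102e-01  7.37064309e-01  4.02244865e-05 -8.30252319e-04] [-0.69  0.47  1.55  0.    1.12 -0.78]
board [([50.6, 285.7], [401.9, 650.5], [125.8, 159.2], 0.3), ([307.1, 227.3], [543.3, -47.1], [171.6, 293.6], 10.2), ([248.4, 86.9], [879.7, 15.1], [1691.3, 735.0], 89.3)]
chips [([313.4, 212.0], [592.2, -72.9], [25.8, 10.0], 43.4)]
handle [([470.5, 404.6], [771.5, -588.3], [58.6, 55.1], 5.0), ([297.5, 193.8], [537.5, -356.0], [22.7, 99.1], 6.4)]
mat []
mat top []
```

>>> move_arm(commands=[[85,0.049,-0.036,-0.1,0,0,0.024],[85,0.049,-0.036,-0.2,0,0,0.024],[85,0.049,-0.036,-0.2,0,0,0.024],[85,0.049,-0.036,-0.2,0,0,0.024]])

```text
clock: 13.6
tool_pos: [0.5382, -0.3542, 0.3389]
eef_rot: [0.665, 0.746, 0.0, -0.0]
ft_force: [0.6, -0.2, 0.6]
finger_gap: 0.0848
finger_force: 0.0
```

```bash
python3 - <<'E'
from m import *
w=cam("wrist");s=env.get_state();print(s["tool_pos"],s["eef_rot"])
f=lambda L:[(a.tolist(),np.round(r[0],1).tolist(),np.round(r[1],1).tolist(),round(r[2],1)) for a,W,r in L]
print("handle",f(blobs(w,(5,140,120),(20,255,255),.077,800)))
hsv=lambda c:cv2.cvtColor(c["img"],cv2.COLOR_BGR2HSV)
o=cv2.imread("pics/top0.png");t=dict(cam("top"));print(hsv(t)[[205,243,243,249,212,212,231],[395,395,425,400,313,289,292]],hsv(dict(img=o))[[205,243,243,249,212,212,231],[395,395,425,400,313,289,292]])
E
```

```text
[ 0.53829051 -0.35442652  0.34014548] [6.65486558e-01 7.46409421e-01 7.67231091e-05 7.82270655e-04]
handle [([472.3, 404.9], [734.6, -511.5], [46.9, 41.1], 6.7), ([277.8, 207.0], [538.1, -356.6], [22.5, 97.7], 5.5)]
[[ 19  43 113]
 [150  11 114]
 [ 17  71  90]
 [  8  65  63]
 [ 17 125 177]
 [ 17 135 178]
 [ 16 130 181]] [[ 18  45 160]
 [ 75   5 107]
 [165   5 106]
 [138  12 106]
 [ 28  98 232]
 [ 28 100 232]
 [ 22 113 233]]
```

>>> move_arm(commands=[[85,0,-0.005,-0.1,0,0,0],[85,0,-0.005,-0.2,0,0,0],[85,0,-0.005,-0.28,0,0,0],[85,0,-0.005,-0.31,0,0,0],[85,0,-0.005,-0.32,0,0,0],[10,0,-0.005,-0.32,0,0,0],[10,0,-0.005,-0.32,0,0,0],[10,0,-0.005,-0.32,0,0,0]], force=80)

```text
clock: 14.5
tool_pos: [0.5382, -0.3573, 0.2119]
eef_rot: [0.666, 0.746, 0.0, 0.001]
ft_force: [-0.2, 0.2, 0.4]
finger_gap: 0.0438
finger_force: 0.0
```

>>> move_arm(commands=[[10,0,0,0,0,0,0],[10,0,0,0,0,0,0],[10,0,0,0,0,0,0],[10,0,0,0,0,0,0]])

```text
clock: 14.9
tool_pos: [0.5381, -0.3572, 0.2114]
eef_rot: [0.666, 0.746, 0.0, 0.001]
ft_force: [-0.2, 0.8, 6.7]
finger_gap: 0.0231
finger_force: 78.9
```

```bash
python3 - <<'E'
from m import *
t=cam("top");o=cv2.imread("pics/top0.png")
print("mat",ray(t,[(394.5,212),(431.75,218),(427.5,255),(389.5,248.75)],.005).round(4),ray(t,(410.8,233.4),.005).round(4))
B=ray(t,[(323.8,196),(335.3,254),(258.3,269.3),(247,209)],.04)[:,:2];print("board",B.round(4),B.mean(0))
T=ray(t,[(217,212.8),(246.8,208.3),(258.3,273.8),(228,280)],.028)[:,:2];print("tray",T.round(4),T.mean(0))
t["img"]=o
u=np.array([-.156,.988]);v=np.array([.988,.156]);c0=np.array([.532,-.009])
for a,W,r in blobs(t,(20,70,190),(34,255,255),.049,20,300):
    print(a,W.mean(0).round(4),"along",((W-c0)@u).min().round(4),((W-c0)@u).max().round(4),"across",((W-c0)@v).min().round(4),((W-c0)@v).max().round(4))
w=dict(cam("top"),img=cv2.imread("pics/w1.png"))
E
```

```text
mat [[ 0.5968 -0.309   0.005 ]
 [ 0.5776 -0.4155  0.005 ]
 [ 0.4712 -0.3966  0.005 ]
 [ 0.4907 -0.2893  0.005 ]] [[ 0.5338 -0.3526  0.005 ]]
board [[ 0.6394 -0.1037]
 [ 0.4746 -0.1311]
 [ 0.4355  0.0827]
 [ 0.6052  0.1135]] [ 0.5386695  -0.00963136]
tray [[0.5978 0.1993]
 [0.6095 0.1149]
 [0.4239 0.0834]
 [0.4081 0.1674]] [0.50982164 0.14124444]
[276. 254.] [0.4762 0.0334] along 0.0405 0.0605 across -0.0622 -0.0372
[290.9 248.7] [ 0.4903 -0.008 ] along -0.0067 0.0214 across -0.0552 -0.0261
[292.7 230.3] [ 0.5414 -0.014 ] along -0.0187 0.0074 across -0.0036 0.0198
[312.1 213.2] [ 0.5889 -0.0689] along -0.0812 -0.0559 across 0.0353 0.0596
[289.3 213.4] [ 0.5894 -0.0051] along -0.017 0.0084 across 0.0449 0.0692
```

The scraper is gripped with a 23.1 mm opening. I'll lift it, turn it −86.8° and carry it to behind the chips.

>>> move_arm(commands=[[10,0,0,0.06,0,0,0],[10,0,0,0.18,0,0,0],[10,0,0,0.3,0,0,0],[10,0,0,0.36,0,0,-0.1],[10,0,0,0.36,0,0,-0.24],[10,0,0.05,0.36,0,0,-0.38],[10,0.01,0.15,0.36,0,0,-0.52],[10,0.01,0.25,0.36,0,0,-0.65]])

```text
clock: 15.8
tool_pos: [0.5417, -0.2563, 0.3541]
eef_rot: [0.878, 0.478, -0.0, -0.0]
ft_force: [0.5, 0.1, -2.7]
finger_gap: 0.0228
finger_force: 78.5
```

>>> move_arm(commands=[[10,0.005,0.08,0,0,0,-0.14],[10,0.02,0.18,0,0,0,-0.28],[10,0.03,0.28,0,0,0,-0.42],[10,0.036,0.335,0,0,0,-0.56],[10,0.036,0.335,0,0,0,-0.7],[10,0.036,0.335,0,0,0,-0.797],[10,0.036,0.335,0,0,0,-0.797],[10,0.036,0.335,0,0,0,-0.797]])

```text
clock: 16.6
tool_pos: [0.5562, -0.1232, 0.3543]
eef_rot: [0.996, 0.086, -0.0, 0.0]
ft_force: [0.0, 0.3, -1.9]
finger_gap: 0.0229
finger_force: 78.6
```

```bash
python3 - <<'E'
from m import *
w=cam("wrist");t=cam("top");s=env.get_state();a=R.from_quat(s["eef_rot"]).as_matrix();print(s["tool_pos"],np.degrees(np.arctan2(a[1,1],a[0,1])),a[:,2].round(3))
cv2.imwrite("pics/w7.png",w["img"])
i=w["img"];cv2.imwrite("pics/mont.png",np.hstack([i,cv2.resize(t["img"][180:320,200:340],(240,420))]))
E
```

```text
[ 0.55624838 -0.12330606  0.35431218] -80.19388242786297 [-0. -0. -1.]
```

View pics/mont.png

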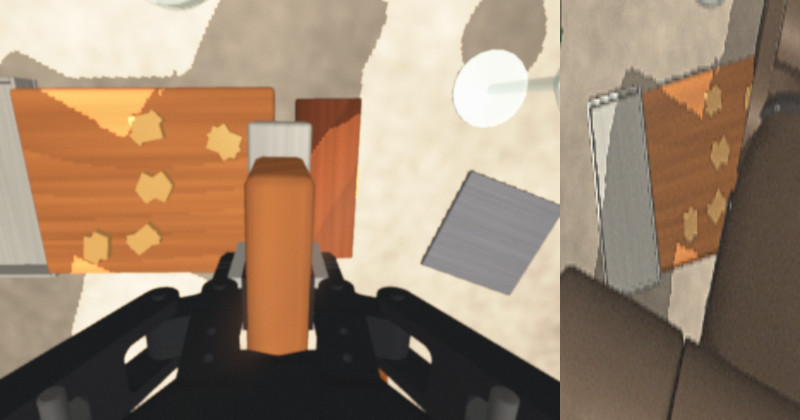

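The board edges are parallel to the held scraper. The nearest chip's rear is at about x = 243 px, clear of the scraper. I've used all ten picture views, so from here I'll go by numbers only. Lowering now.

>>> move_arm(commands=[[10,0,0,-0.08,0,0,0],[10,0,0,-0.16,0,0,0],[10,0,0,-0.22,0,0,0],[10,0,0,-0.25,0,0,0],[10,0,0,-0.262,0,0,0],[10,0,0,-0.265,0,0,0],[10,0,0,-0.265,0,0,0],[10,0,0,-0.265,0,0,0]])

```text
clock: 17.5
tool_pos: [0.5565, -0.1232, 0.2493]
eef_rot: [0.996, 0.085, 0.001, 0.0]
ft_force: [0.2, -0.7, -2.2]
finger_gap: 0.0231
finger_force: 78.8
```

>>> move_arm(commands=[[10,-0.0042,0.0246,-0.003,0,0,0],[10,-0.0085,0.0492,-0.003,0,0,0],[10,-0.0127,0.0738,-0.003,0,0,0],[10,-0.017,0.0985,-0.003,0,0,0],[10,-0.0212,0.123,-0.003,0,0,0],[10,-0.0255,0.1477,-0.003,0,0,0],[10,-0.0297,0.1723,-0.003,0,0,0],[10,-0.034,0.197,-0.003,0,0,0]])

```text
clock: 18.3
tool_pos: [0.5426, -0.0435, 0.2471]
eef_rot: [0.996, 0.084, 0.0, 0.0]
ft_force: [0.5, -0.2, -1.8]
finger_gap: 0.0234
finger_force: 78.7
```

>>> move_arm(commands=[[10,-0.0042,0.0246,0,0,0,0],[10,-0.0085,0.0492,0,0,0,0],[10,-0.0127,0.0738,0,0,0,0],[10,-0.017,0.0985,0,0,0,0],[10,-0.0212,0.123,0,0,0,0],[10,-0.0255,0.1477,0,0,0,0],[10,-0.0297,0.1723,0,0,0,0],[10,-0.034,0.197,0,0,0,0]])

```text
clock: 19.1
tool_pos: [0.529, 0.0353, 0.2471]
eef_rot: [0.996, 0.084, -0.0, 0.0]
ft_force: [-0.3, -0.4, -3.6]
finger_gap: 0.0229
finger_force: 78.6
```

```bash
cat > ch.py <<'E'
from m import *
w=cam("wrist");t=cam("top");s=env.get_state();print(s["tool_pos"],s["ft_force"])
u=np.array([-.170,.985]);v=np.array([.985,.170]);c0=np.array([.5387,-.0096])
for n,c in(("w",w),("t",t)):
  for a,W,r in blobs(c,(16,60,120),(34,170,255),.049,25,1500):
    p=(W.mean(0)-c0);
    if -.13<p@u<.22 and abs(p@v)<.12: print(n,a,"along",(p@u).round(3),"across",(p@v).round(3),np.round(r[1]),np.median(cv2.cvtColor(c["img"],cv2.COLOR_BGR2HSV)[int(a[1])-1:int(a[1])+2,int(a[0])-1:int(a[0])+2].reshape(-1,3),0))
E
python3 ch.py
```

```text
[0.52886367 0.03563049 0.24713511] [-0.66631751  0.18293609 -1.93516293]
w [417.6 346.2] along -0.039 across -0.072 [14.  5.] [ 18. 146. 253.]
w [243.1 339.5] along 0.067 across -0.067 [11.  2.] [ 18. 147. 253.]
w [311.6 339.4] along 0.025 across -0.067 [11.  4.] [ 19. 141. 254.]
w [221.3 240.7] along 0.077 across -0.003 [20. 32.] [ 18. 143. 236.]
```

```bash
sed -i 's/(16,60,120),(34,170,255),.049,25,1500/(13,60,60),(34,175,255),.049,40,4000/' ch.py; python3 ch.py; python3 - <<'E'
from h import *
c=cam("wrist");h=cv2.cvtColor(c["img"],cv2.COLOR_BGR2HSV)
u=np.array([-.170,.985]);v=np.array([.985,.170]);c0=np.array([.5387,-.0096])
for ac in (.051,.025,0,-.025,-.05):
  P=[np.r_[c0+a*u+ac*v,.049] for a in (.068,.075,.083,.095,.105)]
  print(ac,[h[int(q[1]),int(q[0])].tolist() for q in proj(c,P)])
E
```

```text
[0.52914092 0.03468424 0.24712913] [-0.19632626  0.23400187 -2.61110081]
w [418.3 346.5] along -0.039 across -0.072 [17.  7.] [ 18. 146. 253.]
w [311.4 339.6] along 0.026 across -0.067 [13.  5.] [ 20. 141. 254.]
w [243.1 339.5] along 0.067 across -0.067 [13.  4.] [ 18. 146. 253.]
w [343.9 246. ] along 0.01 across -0.006 [ 4. 14.] [ 12. 171. 210.]
w [286.6 240.3] along 0.041 across -0.003 [13.  3.] [ 13. 172. 200.]
w [204.4 246.4] along 0.087 across -0.007 [25. 44.] [ 18. 144. 235.]
w [184.  205.7] along 0.096 across 0.017 [11.  5.] [ 13. 173. 194.]
w [274. 225.] along 0.048 across 0.006 [59. 20.] [ 12. 171. 206.]
w [330.6 151.8] along 0.019 across 0.046 [23.  8.] [ 12. 172. 203.]
w [216.9 165.7] along 0.078 across 0.038 [37. 36.] [ 19. 139. 238.]
w [357.3  92.2] along 0.008 across 0.075 [ 9. 23.] [ 13. 173. 201.]
w [167.6  82.1] along 0.1 across 0.079 [4. 8.] [ 12. 171. 213.]
0.051 [[12, 173, 192], [16, 152, 196], [15, 157, 171], [12, 171, 188], [21, 28, 191]]
0.025 [[13, 170, 199], [18, 144, 234], [12, 170, 204], [12, 170, 204], [21, 28, 185]]
0 [[18, 139, 237], [18, 140, 236], [18, 146, 234], [12, 175, 188], [21, 27, 189]]
-0.025 [[18, 23, 134], [150, 8, 33], [12, 172, 172], [12, 170, 183], [23, 12, 246]]
-0.05 [[11, 94, 54], [7, 57, 40], [165, 15, 33], [90, 28, 27], [90, 17, 30]]
```

>>> move_arm(commands=[[10,-0.0042,0.0246,0,0,0,0],[10,-0.0085,0.0492,0,0,0,0],[10,-0.0127,0.0738,0,0,0,0],[10,-0.017,0.0985,0,0,0,0],[10,-0.0212,0.123,0,0,0,0],[10,-0.0255,0.1477,0,0,0,0],[10,-0.0297,0.1723,0,0,0,0],[10,-0.034,0.197,0,0,0,0]])

```text
clock: 20.15
tool_pos: [0.5154, 0.1142, 0.2471]
eef_rot: [0.996, 0.085, -0.0, 0.0]
ft_force: [0.9, -0.1, -2.3]
finger_gap: 0.0231
finger_force: 78.7
```

>>> move_arm(commands=[[10,0,0,0,0,0,0],[10,0,0,0,0,0,0],[10,0,0,0.1,0,0,0],[10,0,0,0.22,0,0,0],[10,0.01,-0.1,0.32,0,0,0],[10,0.03,-0.2,0.34,0,0,0],[10,0.04,-0.3,0.34,0,0,0],[10,0.04,-0.3,0.34,0,0,0]])

```text
clock: 20.95
tool_pos: [0.5318, -0.0108, 0.3837]
eef_rot: [0.997, 0.082, 0.001, 0.001]
ft_force: [-0.5, 0.7, -2.4]
finger_gap: 0.0229
finger_force: 79.2
```

```bash
cat > ch.py <<'E'
from m import *
w=cam("wrist");t=cam("top");sc=cam("scene");s=env.get_state();print(s["tool_pos"],s["ft_force"])
u=np.array([-.170,.985]);v=np.array([.985,.170]);c0=np.array([.5387,-.0096])
for n,c in(("w",w),("t",t),("s",sc)):
 cv2.imwrite(f"pics/z_{n}.png",c["img"])
 for z in (.013,):
  for a,W,r in blobs(c,(15,60,60),(34,165,255),z,12,4000):
    p=(W.mean(0)-c0);
    if -.13<p@u<.23 and abs(p@v)<.12: print(n,z,a,"along",(p@u).round(3),"across",(p@v).round(3),np.round(r[1]),((W-c0)@u).min().round(3),((W-c0)@u).max().round(3))
E
python3 ch.py
```

```text
[ 0.53137203 -0.00700125  0.38291646] [ 0.41512884  0.27739438 -2.15973899]
w 0.013 [152.8 226.2] along 0.138 across -0.061 [31. 52.] 0.119 0.161
w 0.013 [136.5 155.9] along 0.146 across 0.016 [64. 33.] 0.13 0.163
w 0.013 [358.   82.1] along -0.08 across 0.088 [ 1. 57.] -0.108 -0.051
w 0.013 [197.2 103.4] along 0.08 across 0.068 [78. 97.] 0.023 0.116
t 0.013 [246.  263.6] along 0.141 across -0.062 [27. 48.] 0.125 0.163
t 0.013 [238.2 237.5] along 0.15 across 0.015 [61. 30.] 0.135 0.165
t 0.013 [319.5 206. ] along -0.095 across 0.062 [29. 73.] -0.115 -0.076
s 0.013 [304.9 213.5] along 0.054 across 0.047 [32. 24.] 0.038 0.067
s 0.013 [337.7 195. ] along 0.147 across 0.02 [67. 33.] 0.131 0.164
s 0.013 [321.2 173.5] along 0.139 across -0.059 [34. 54.] 0.12 0.162
```

```bash
python3 - <<'E'
from h import *
w=cam("wrist");u=np.array([-.170,.985]);v=np.array([.985,.170]);c0=np.array([.5387,-.0096])
h=cv2.cvtColor(w["img"],cv2.COLOR_BGR2HSV)
def grid(z,a0,a1,b0,b1,st=.003):
  for b in np.arange(b1,b0,-st):
    r=""
    for a in np.arange(a0,a1,st):
      x,y=proj(w,np.r_[c0+a*u+b*v,z])[0]; 
      if not(0<=x<559 and 0<=y<419): r+="?";continue
      H,S,V=h[int(round(y)),int(round(x))]
      r+="-" if V<70 else "." if S<70 else "b" if S>165 or H<14 else str(min(9,int(V)//26))
    print(f"{b:+.3f}",r)
grid(.02,.02,.215,-.095,.095)
E
```

```text
+0.095 .................................................................
+0.092 .................................................................
+0.089 ....76...........................................................
+0.086 6..7998888886....6667777777.7bb..................................
+0.083 bbb899999999bbbbbb9999999999999..................................
+0.080 bb79999999998bbbbb99999999999999.................................
+0.077 bbb8999999998bbbbb99999999999999.................................
+0.074 bbb79999999987bbbbb9999999999999.................................
+0.071 bbbb9999999998bbbbb999999999999..................................
+0.068 bbbb999999998bbbbbbb999999999999.................................
+0.065 bbbb999999997bbbbbbb9bb999999999.................................
+0.062 bbbb77bbbb78bbbbbbbbb9b99999999..................................
+0.059 bbbbbbbbbbbbbbbbbbbbbbbb99999999.................................
+0.056 bbbbbbbbbbbbbbbbbbbbbbbb99999999.................................
+0.053 bbbbbbbbbbbbbbbbbbbbbbbb99999999.................................
+0.05
[... 2871 characters left out ...]
bbbbbbbbbb..788888888888...................
-0.070 bbbbbbbbbbbbbbbbbbbbbbbbbbbbbbbb....78888888888..................
-0.073 bbbbbbbbbbbbbbbbbbbbbbbbbbbbbbbb....6888888888...................
-0.076 bbbbbbbbbbbbbbbbbbbbbbbbbbbbbbb......878888......................
-0.079 bbbbbbb...bbbbbbbbbbbbbbbbbbbbbb........88.......................
-0.082 bbbbbbb...bbbbbbbbbbbbbbbbbbbbbb.................................
-0.085 bbbbbbb...bbbbbbbbbbbbbbbbbbbbbb.................................
-0.088 bbbbbbb....bbbbbbbbbbbbbbbbbbbb..................................
-0.091 bbbbbbb.....--bbbbbbbbbbbbbbbbb..................................
-0.094 bbbbbbb.....----bbbbbbbbbbbbb8b..................................
```

```bash
python3 - <<'E'
from h import *
w=cam("wrist");sc=cam("scene");t=cam("top");u=np.array([-.170,.985]);v=np.array([.985,.170]);c0=np.array([.5387,-.0096])
for nm,c in (("w",w),("s",sc)):
  h=cv2.cvtColor(c["img"],cv2.COLOR_BGR2HSV)
  print(nm)
  for b in np.arange(.1,.03,-.003):
    r=""
    for a in np.arange(-.0,.12,.003):
      x,y=proj(c,np.r_[c0+a*u+b*v,.047])[0]
      H,S,V=h[int(round(y)),int(round(x))]; r+="-" if V<70 else "." if S<60 else f"{chr(97+int(H)//2)}"
    print(f"{b:+.3f}",r)
E
```

```text
w
+0.100 ........................................
+0.097 ........................................
+0.094 ........................................
+0.091 ........................................
+0.088 ..........i.............................
+0.085 ii.......iiiiiiiii......................
+0.082 gggggggggijjjjjjjhggggghhhhhhhhhhhg.....
+0.079 gggggggggjjjjjjjjigggggjkkkkkkkkkkk.....
+0.076 gggggggggjjjjjjjjhggggggkkkkkkkkkkkj....
+0.073 ggggggggghjjjjjjjjhgggggjkkjjjjjkjj.....
+0.070 ggggggggggjjjjjjjjhgggggijjjjjjjjjj.....
+0.067 gggggggfggjjjjjjjjggggggijijjjjjjjj.....
+0.064 ggggggggggjiiiiijigggggggigiiiiiiii.....
+0.061 ggggggggggggggggggggggggggggiiiiiii.....
+0.058 gggggggggggggggggggggggggggghiiiiii.....
+0.055 ggggggggggggggggggggggggggggiiiiiii.....
+0.052 gggggggggggggggggggggggggggghiiiiii.....
+0.049 ...........ggggggggggggggggggijjiii.....
+0.046 ...........ggggggggggggggggggijjjjj.....
+0.043 ...........gggggggggggggggggggjjjjj.....
+0.040 ...........ggggggggggggggggggghjjjj.....
+0.037 ...........ggggggggggggggggggghjiii.....
+0.034 ...........gggggggggggggggggggghijj
[... 507 characters left out ...]
hiiiiiigffggggggggggggg....i
+0.070 gi.i.i..hiiiiiiiiiiggggggggggggggggg....
+0.067 gggggfggggiiiiiiiihgggggggggggggggg....h
+0.064 gggfgggggghhiihiihggggggggggggggggfg..hh
+0.061 gggggggggghgggggggggggggggfggggggggf...h
+0.058 ggggggggggggggfgggggggfggggggggggggg...h
+0.055 ggggggggggfgfgggfgfgggffggggfggggggg....
+0.052 ggfgggfgggggggggggggfgggggggggggggg.....
+0.049 ggggggggggggggggggggggggfgffgggggggg....
+0.046 gggggggfggggggggggggggfggggggfggggg.....
+0.043 fgfggggggggggggggggggggggggggggggggg....
+0.040 gggggggggggggggggggggggggggggggggggg...h
+0.037 ggggfgggghgggggggfgggghggggggggggggg...i
+0.034 gggggggggggggggfgggggggggfgggggggggg...h
+0.031 gggggggggggggggggggggggggggggggggggf...h
```

Four pieces are in the tray. The fifth is still on the board at along ≈ 0.041, across ≈ 0.075, having slipped round the scraper's end. I'll make a second pass shifted across.

>>> move_arm(commands=[[10,0.08,0,0,0,0,0],[10,0.144,0,0,0,0,0],[10,0.144,0,-0.08,0,0,0],[10,0.144,0,-0.18,0,0,0],[10,0.144,0,-0.27,0,0,0],[10,0.144,0,-0.32,0,0,0],[10,0.144,0,-0.34,0,0,0],[10,0.144,0,-0.34,0,0,0]])

```text
clock: 22.1
tool_pos: [0.5891, -0.006, 0.2474]
eef_rot: [0.996, 0.085, -0.0, -0.0]
ft_force: [1.1, 0.6, -1.6]
finger_gap: 0.0232
finger_force: 79.3
```

>>> move_arm(commands=[[10,-0.0042,0.0246,0,0,0,0],[10,-0.0085,0.0492,0,0,0,0],[10,-0.0127,0.0738,0,0,0,0],[10,-0.017,0.0985,0,0,0,0],[10,-0.0212,0.123,0,0,0,0],[10,-0.0255,0.1477,0,0,0,0],[10,-0.0297,0.1723,0,0,0,0],[10,-0.034,0.197,0,0,0,0]])

```text
clock: 22.9
tool_pos: [0.5754, 0.0729, 0.2471]
eef_rot: [0.996, 0.084, -0.0, 0.0]
ft_force: [0.1, 0.2, -2.6]
finger_gap: 0.0232
finger_force: 79.3
```

>>> move_arm(commands=[[10,-0.0042,0.0246,0,0,0,0],[10,-0.0085,0.0492,0,0,0,0],[10,-0.0127,0.0738,0,0,0,0],[10,-0.017,0.0985,0,0,0,0],[10,-0.0215,0.125,0,0,0,0],[10,-0.0215,0.125,0,0,0,0],[10,-0.0215,0.125,0,0,0,0]])

```text
clock: 23.6
tool_pos: [0.5669, 0.1223, 0.2471]
eef_rot: [0.996, 0.085, -0.0, 0.0]
ft_force: [1.3, -1.1, -1.9]
finger_gap: 0.0232
finger_force: 79.3
```

>>> move_arm(commands=[[10,0,0,0.1,0,0,0],[10,0,0,0.22,0,0,0],[10,-0.05,-0.1,0.32,0,0,0],[10,-0.08,-0.2,0.34,0,0,0],[10,-0.1,-0.3,0.34,0,0,0],[10,-0.1,-0.3,0.34,0,0,0]])

```text
clock: 24.2
tool_pos: [0.526, -0.0018, 0.384]
eef_rot: [0.997, 0.082, 0.001, 0.001]
ft_force: [0.2, 0.7, -3.2]
finger_gap: 0.0232
finger_force: 79.4
```

```bash
python3 ch.py; python3 - <<'E'
from h import *
w=cam("wrist");sc=cam("scene");u=np.array([-.170,.985]);v=np.array([.985,.170]);c0=np.array([.5387,-.0096])
for nm,c,z,a0,a1,b0,b1 in (("w",w,.013,.1,.215,-.095,.098),("s",sc,.047,-.11,.12,-.085,.09)):
  h=cv2.cvtColor(c["img"],cv2.COLOR_BGR2HSV)
  print(nm)
  for b in np.arange(b1,b0,-.004):
    r=""
    for a in np.arange(a0,a1,.004):
      x,y=proj(c,np.r_[c0+a*u+b*v,z])[0]
      if not(0<=x<559 and 0<=y<419): r+="?";continue
      H,S,V=h[int(round(y)),int(round(x))]; r+="-" if V<70 else "." if S<60 else f"{chr(97+int(H)//2)}"
    print(f"{b:+.3f}",r)
E
```

```text
[0.52697424 0.00178547 0.38312738] [-0.00416982  0.5201299  -2.66651047]
w 0.013 [161.3 222.1] along 0.138 across -0.061 [32. 51.] 0.119 0.162
w 0.013 [145.6 151.3] along 0.146 across 0.017 [63. 32.] 0.13 0.163
w 0.013 [191.4 102.4] along 0.095 across 0.065 [46. 97.] 0.056 0.115
w 0.013 [369.8  76.9] along -0.081 across 0.088 [ 1. 53.] -0.108 -0.055
w 0.013 [144.4  91.7] along 0.141 across 0.075 [31. 24.] 0.124 0.157
t 0.013 [242.7 266.8] along 0.151 across -0.069 [23. 22.] 0.139 0.163
t 0.013 [305.5 267.8] along -0.022 across -0.104 [57. 79.] -0.058 0.013
t 0.013 [251.  248.2] along 0.119 across -0.021 [20. 71.] 0.102 0.135
t 0.013 [238.5 237.8] along 0.149 across 0.014 [64. 29.] 0.135 0.164
t 0.013 [237.4 216.7] along 0.142 across 0.075 [29. 24.] 0.126 0.155
t 0.013 [316.4 214.2] along -0.082 across 0.04 [20. 58.] -0.099 -0.062
t 0.013 [281.9 230.2] along 0.024 across 0.014 [191. 283.] -0.108 0.148
s 0.013 [345.2 211.1] along 0.142 across 0.071 [19. 33.] 0.126 0.159
s 0.013 [337.3 195. ] along 0.146 across 0.019 [67. 34.] 0.13 0.164
s 0.013 [321.3 173.5] along 0.139 across -0.059 [
[... 4040 characters left out ...]
gggggggggggggggggggggggggggggggggggg..ii
-0.046 gggggggggggggggggggggggggggggggggggggggggggggggggggggg...i
-0.050 gggggggggggggggggggggggggggggggggggggggggggggggggggggg-.-.
-0.054 ggggggggggggggggggggggggggggggggggggggggggggfggggggggf----
-0.058 ggggggggggggggggggggggggggggggggggggggggggggfggggggggg----
-0.062 gggggggggggggggggggggggggggggggggggggggggggghggggggggg----
-0.066 gggggggggggggggggggggggggggfgfgggggggggggggggggggggggf----
-0.070 ggggggggggggggggggggggggggggggggggggggggggggfgfggggggf----
-0.074 gggggggggggggggggggggggggggfgfggfgggggf--g------gfgggg....
-0.078 ig.h.hghg.gghhihhigih.hhigjghhg.hgg-igg.---------.hghg....
-0.082 ........................................--------..........
```

All five pieces are in the tray and the board is clear. I'll carry the scraper back to the mat.

>>> move_arm(commands=[[10,-0.01,-0.1,0,0,0,0],[10,-0.025,-0.22,0,0,0,0],[10,-0.04,-0.34,0,0,0,0],[10,-0.05,-0.46,0,0,0,0],[10,-0.055,-0.58,0,0,0,0],[10,-0.055,-0.68,0,0,0,0],[10,-0.055,-0.74,0,0,0,0],[10,-0.055,-0.755,0,0,0,0]])

```text
clock: 25.25
tool_pos: [0.5054, -0.3016, 0.3824]
eef_rot: [0.996, 0.084, -0.0, -0.0]
ft_force: [-0.4, 0.7, -2.6]
finger_gap: 0.0233
finger_force: 79.6
```

>>> move_arm(commands=[[10,0.0725,-0.1325,0,0,0,0],[10,0.0725,-0.1325,-0.06,0,0,0],[10,0.0725,-0.1325,-0.16,0,0,0],[10,0.0725,-0.1325,-0.26,0,0,0],[10,0.0725,-0.1325,-0.34,0,0,0],[10,0.0725,-0.1325,-0.39,0,0,0],[10,0.0725,-0.1325,-0.41,0,0,0],[10,0.0725,-0.1325,-0.41,0,0,0]])

```text
clock: 26.05
tool_pos: [0.5345, -0.3519, 0.2182]
eef_rot: [0.996, 0.085, -0.001, -0.001]
ft_force: [0.4, -0.0, -2.9]
finger_gap: 0.0232
finger_force: 79.7
```

>>> move_arm(commands=[[10,0,0,-0.005,0,0,0],[10,0,0,-0.01,0,0,0],[10,0,0,-0.015,0,0,0],[10,0,0,-0.016,0,0,0],[10,0,0,-0.016,0,0,0],[10,0,0,-0.016,0,0,0]])

```text
clock: 26.65
tool_pos: [0.5339, -0.353, 0.2129]
eef_rot: [0.996, 0.084, 0.0, 0.0]
ft_force: [-0.4, 0.3, -2.6]
finger_gap: 0.0233
finger_force: 79.7
```

>>> move_arm(commands=[[10,0,0,-0.003,0,0,0],[10,0,0,-0.003,0,0,0],[60,0,0,-0.003,0,0,0],[60,0,0,-0.003,0,0,0],[60,0,0,-0.003,0,0,0],[60,0,0,-0.003,0,0,0]])

```text
clock: 27.25
tool_pos: [0.534, -0.353, 0.2117]
eef_rot: [0.996, 0.084, 0.0, 0.0]
ft_force: [0.1, 0.3, -0.2]
finger_gap: 0.06
finger_force: 0.0
```

>>> move_arm(commands=[[60,0,0,0.05,0,0,0],[60,0,0,0.15,0,0,0],[60,0,0,0.27,0,0,0],[60,0,0,0.39,0,0,0],[60,0,0,0.45,0,0,0],[60,0,0,0.45,0,0,0],[60,0,0,0.45,0,0,0]])

```text
clock: 27.95
tool_pos: [0.5337, -0.3527, 0.3915]
eef_rot: [0.996, 0.084, 0.0, 0.0]
ft_force: [-0.0, 0.1, -0.9]
finger_gap: 0.0599
finger_force: 0.0
```

```bash
python3 - <<'E'
from m import *
w=cam("wrist");s=env.get_state();print(s["tool_pos"],s["finger_gap"],s["ft_force"])
for a,W,r in blobs(w,(5,140,120),(20,255,255),.077,800): print(a,np.round(r[0],1),np.round(r[1],1),r[2])
h=cv2.cvtColor(w["img"],cv2.COLOR_BGR2HSV)
for b in np.arange(.08,-.085,-.006):
  r=""
  for a in np.arange(-.09,.09,.004):
    x,y=proj(w,[.534+b,-.353-a,.005])[0]
    if not(0<=x<559 and 0<=y<419): r+="?";continue
    H,S,V=h[int(round(y)),int(round(x))]; r+="#" if H>95 and H<170 and S>12 and V<175 else "o" if S>130 else "-" if V<80 else "."
  print(r)
t=cam("scene")
for n,p in (("cups",[.4641,.3755]),):
  P=proj(t,[[*p,.09],[*p,.123],[*p,.156]]);print(P.round(1))
E
```

```text
[ 0.5337293  -0.35279212  0.39058551] 0.06027258650737553 [-0.62189063 -0.79253106 -0.06558986]
[276.7 190.3] [ 534.8 -352.9] [97.2 21.5] 9.204797744750977
[82.  50.8] [ 614.1 -185.1] [40.1 47.8] 10.299487113952637
[ 32.1 124.7] [ 557.1 -142.9] [ 62.1 154.5] 86.7580337524414
.............................................
.............................................
.............................................
.............................................
.............................................
.............................................
....................oooo.....................
..................ooooooo....................
..................ooooooo....................
..................ooooooo....................
...................ooooooo...................
...................ooooooo...................
...................ooooooo...................
...................ooooooo...................
....................ooooooo..................
....................ooooooo..................
....................ooooooo..................
....................ooooooo..................
.....................ooooooo.................
.....................ooooooo.................
.....................ooooooo.................
.....................ooooooo.................
......................ooooooo................
......................ooooooo................
......................ooooooo................
......................ooooooo................
.......................oooooo................
.............................................
[[430.  139.4]
 [433.5 128.4]
 [437.1 117. ]]
```

```bash
python3 -c "
from bench import env
print(env.sign_off())"
```

```text
the job is handed in; nothing more can be done
None
```

I handed the job in at about 28 s of the 72 s allowed. My last camera checks showed the three tumblers nested upright on the coaster, all five biscuit pieces in the tray and the scraper upright near the centre of its mat; the verdict itself was not shown to me.

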